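# Lay a damper in the sloping bleed rest

## Robot

A 6-joint arm with a two-finger parallel gripper is mounted at the origin on the work surface. World frame = base frame: x ahead of the robot, y to its left, z up, the work surface at z = 0. Lengths are in m, angles in rad, forces in N, time in s.
With the tool pointing down it reaches from about 0.35 to 0.775 m from the base axis. Payload 5.5 kg.
Tool frame: the origin (TCP) lies between the finger pads; the fingertips stand 8 mm ahead of it and the grasp point (between the pads) lies 11 mm behind it; z points along the fingers, y is the line along which they close (so a half turn about z gives the same grasp; the last joint's range is limited). The gripper opens to 85 mm and grips with 20 to 120 N. Pads are 22 mm wide; open, the fingers measure 114 mm over their backs; the gripper's body (76 mm by 85 mm) begins 54 mm behind the grasp point. The pads swing forward as they close: fully open they stand 13 mm farther back than shut.
Start: joints at [0.984, 0.313, 0.046, 1.304, 0, 1.431], TCP at [0.248, 0.519, 0.239] pointing down, gripper open.
Joint ranges: [-2.76, 2.76], [-0.86, 1.69], [-1.03, 1.26], [-2.2, 2.34], [-1.47, 1.5], [-3.14, 3.14]. Speed limits (rad/s): [2.57, 2.57, 3.14, 3.14, 3.14, 3.14].

## Interface

Orientations are given as a unit quaternion [w, x, y, z].
In Python, from workcell import env gives the robot as it stands.
- The arm moves only by the tool move_arm, never from a script. Its argument "moves" is one flat list of numbers, 5 for each row, row after row: the shift along the world's x, y, z in m, then the turn about the world's z in rad, then the finger opening in m, from 0 to 0.0854. A call has 1 to 12 rows; each row is the pose to reach, as a shift and turn from the pose commanded when the call began; what a row does not reach only later rows make up. A row lasts 1/12 s, in which the tool goes at most 41.7 mm and 7.16 degrees, less where a joint would pass 70% of its speed; a pose out of reach is approached as far as the arm can. A call with a gripper value outside its range is refused whole. The fingers move at their own pace and stop on an object; "newtons" is the grip in N (left out, the last holds). Time passes only in rows, so rows that repeat a pose let the fingers close. It gives the time, the measured TCP pose, the force, the opening and the grip force at its end, in the units of the state.
- env.get_state(): the state, without advancing time (a new reading comes with each control period).
- env.read_camera(name): name is "scene" or "top"; returns a dict with "pixels" (420x560x3 uint8, red, green, blue), "camera_matrix" (3x3 intrinsics, pixels), "rvec" (rotation vector, rad) and "tvec" (3), from world to camera coordinates, as OpenCV has them. Camera axes: x right, y down, z forward; pixel columns grow to the right and rows downward; lengths in m; the calibration is good to about 2 mm. A picture is of the moment at which its call begins. There is no depth.
- env.hand_in(): hands the job in; it is judged then, once.
The state is a dict: "clock": time; "joint_pos": joint angles; "qvel": joint speeds; "tau": joint torques, N m; "tcp_pos": TCP position; "orientation": TCP orientation; "wrist_force": force on the tool from outside, world axes, zero at the start; "ft_torque": the same for the moment, N m; "finger_gap": finger opening in m; "grip_force": force on a finger pad.
Only numpy, scipy, OpenCV 4.12 (cv2) and the standard library are available. Lean on these libraries where they do the work, as an engineer would, in place of code of your own. Each camera call takes 0.05 s, during which the arm holds its last target. There are 200 camera calls.

## Task

Pick up the damper that has the rod and eye, and lay it gently along the sloping bleed rest: tube in both V saddles, square end down by the foot plate, rod eye uppermost. Lower it at the slope of the rest and keep hold until it bears on the saddles, then let go. The tube dents easily, so grip it with less than 30 N a finger, touch the rest with less than 40 N, and leave the short damper, coil spring and wrench where they are.

Things in the scene. Friction and masses are not known exactly. Their poses are not given: they have to be found in the camera images.
- damper: The damper to place, 175 mm long, 0.3-0.5 kg: dark tube 36 mm dia., with a 36 x 36 x 22 mm aluminium block on one end and a rod (14 mm dia.) with a round eye (22 mm dia., 16 wide) on the other. Starts lying on the bench. Origin on the axis, mid-tube (18 mm above the bench), near the centre of mass; grip there. x runs to the eye: tube -55 to 55 mm, block -77 to -55, eye centre 92.
- damper_eye (a point): Centre of the round eye at the rod end of the damper, 92 mm from the damper's origin along its x.
- rest: The bleed rest, a fixed metal stand: dark base plate 240 x 110 x 12 mm carrying a spine that slopes up at 30 degrees, with two narrow aluminium V saddles and a foot plate at its low end. Origin: centre of the underside of the base plate; x points level, the way the slope rises (away from the robot).
- seat: Sloping top of the rest. Origin: where the damper's origin should lie, midway between the V saddles, 135 mm above the bench. x points up the slope, y level, z square to the slope. The 90 degree Vs are 12 mm long, 52 wide, centred at x = -32 and 32 mm, 52 mm free between them for fingers, 55 mm below the axis to the spine. Foot plate face at x = -87, 50 wide, top at z = 7.
- short_damper: A bystander: a shorter damper body lying on the bench, same materials, tube 36 mm diameter and 80 mm long with a 36 x 36 x 22 mm block on one end, but no rod or eye. Origin on the axis at the middle of the tube, x away from the block.
- coil_spring: A bystander: a steel coil spring standing upright, 55 mm diameter, 80 mm high. Origin at the centre of its underside.
- wrench: A bystander: a steel wrench 180 mm long lying flat on the bench. Origin under its middle, x along it.

How it is judged:
By the outcome, as a careful person would: the job done as asked, in the order asked, and still so for the second after the job is handed in, with the robot touching nothing.
It also fails if it takes over 51 s, if anything falls off the work surface, if the arm or the gripper's body presses on something with over 40 N, if the wrist force passes 120 N, or if a joint passes its speed limit or range.

## Working session

There is one attempt and no reset: what is moved stays moved. The work goes in short steps, Python scripts to look and compute and a tool call to move; the robot and the scene stay as the last step left them, time stands still between calls to the robot, and variables do not carry over. Pictures are saved under pics/ and viewed, at most 10 in all, crops included, and the job is handed in when it is done.

Besides the shell and the picture viewer there is one more tool, called after "Call:" as name(argument=value, ...) on one line, values as JSON. move_arm: Moves the arm, as the interface text tells. Its arguments: {"type":"object","properties":{"moves":{"type":"array"},"newtons":{"type":"number"}},"required":["moves"]}

```bash
mkdir -p pics; cat > h.py <<'E'
import numpy as np, cv2
from workcell import env
def cam(n):
    c=env.read_camera(n); R=cv2.Rodrigues(np.array(c['rvec'],float))[0]; t=np.array(c['tvec'],float).ravel()
    return c['pixels'],np.array(c['camera_matrix']),R,t
def ray(K,R,t,p,z):
    d=R.T@np.linalg.inv(K)@np.array([p[0],p[1],1.]); o=-R.T@t
    return o+d*(z-o[2])/d[2]
def proj(K,R,t,P): 
    q=K@(R@np.array(P,float)+t); return q[:2]/q[2]
def save(n,im): cv2.imwrite('pics/'+n,im[:,:,::-1])
E
python3 - <<'E'
from h import *
for n in('scene','top'):
    im,K,R,t=cam(n); save(n+'0.png',im); print(n,-R.T@t,R[2])
print(env.get_state())
E
```

```text
scene [ 1.29671432 -0.20766979  0.70282275] [-0.74384719  0.26842899 -0.61207617]
top [0.57004433 0.067981   1.03491037] [ 0.03281053 -0.02200514 -0.99921932]
{'clock': 0.1, 'joint_pos': array([9.84414001e-01, 3.13926070e-01, 4.51038244e-02, 1.30359464e+00,
       5.89732206e-05, 1.43119258e+00]), 'qvel': array([ 1.52567776e-05, -1.76233340e-03,  2.66478394e-03,  9.02678692e-04,
        2.84121899e-04,  2.33382856e-05]), 'tau': array([ 3.29845723e-03, -4.81725776e+01,  2.99244583e+01,  1.26434452e-02,
       -1.30344406e-04, -3.58878708e-05]), 'tcp_pos': array([0.24818953, 0.51819918, 0.23850218]), 'orientation': array([-3.15274460e-04,  2.21535915e-01,  9.75151876e-01, -7.47010936e-04]), 'wrist_force': array([ 0.30297518, -0.21227263,  1.0200048 ]), 'ft_torque': array([ 0.01500143,  0.00786825, -0.02822826]), 'grip_force': 0.0, 'finger_gap': 0.08505736648752642}
```

View pics/scene0.png

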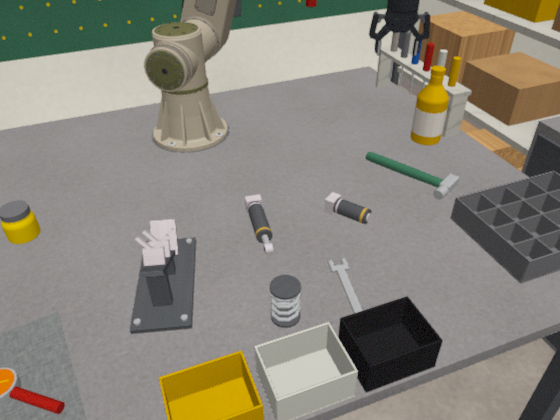

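View pics/top0.png

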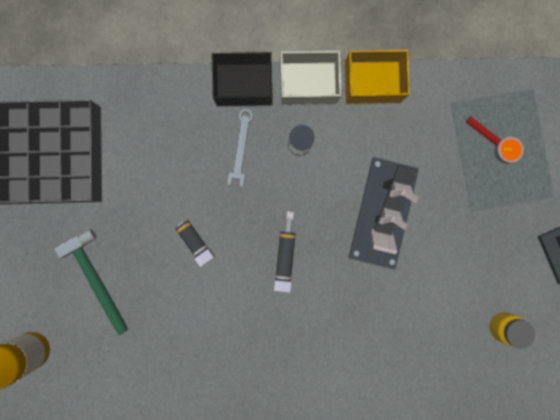

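The top view shows the damper with its block at about (283,286) and its eye at (290,215). The rest's base plate has corners at about (377,158), (417,170), (395,268) and (350,258). The scene view confirms that the rest is to the robot's right, with its foot plate nearest the robot.

```bash
python3 - <<'E'
from h import *
im,K,R,t=cam('top')
hsv=cv2.cvtColor(im,cv2.COLOR_RGB2HSV); g=im.max(2).astype(int)
# damper: tube dark/yellow & bright parts
def comp(m,box,k=1):
    x0,y0,x1,y1=box; s=np.zeros_like(m); s[y0:y1,x0:x1]=m[y0:y1,x0:x1]
    n,l,st,c=cv2.connectedComponentsWithStats(s.astype(np.uint8)); o=np.argsort(-st[1:,4])[:k]+1
    return [(l==i,c[i],st[i]) for i in o]
box=(262,200,312,300)
for lo,nm in((145,'bright'),):
    for m,c,s in comp(g>lo,box,3): print(nm,c,s, ray(K,R,t,c,.018))
for m,c,s in comp(g<75,box,2): print('dark',c,s,ray(K,R,t,c,.025), cv2.minAreaRect(np.argwhere(m)[:,::-1].astype(np.float32)))
for m,c,s in comp(g<75,(340,150,425,275),1):
    cn=cv2.findContours(m.astype(np.uint8),0,2)[0]; cn=max(cn,key=cv2.contourArea)
    r=cv2.minAreaRect(cn); b=cv2.boxPoints(r); P=[ray(K,R,t,p,.012) for p in b]; P=np.array(P)
    print('plate',np.round(P,4),np.round(P.mean(0),4),np.linalg.norm(P[1]-P[0]),np.linalg.norm(P[2]-P[1]))
a=cv2.resize(im[145:275,340:430],None,fx=4,fy=4,interpolation=2); b=cv2.resize(im[170:300,250:325],None,fx=4,fy=4,interpolation=2)
save('z.png',np.hstack([a,b]))
E
```

```text
bright [282.15300546 286.26775956] [274 281  18  12 183] [0.42976812 0.0529437  0.018     ]
bright [289.07608696 218.54347826] [286 211   8  20  92] [0.58188993 0.0337395  0.018     ]
bright [287.   235.75] [281 235  12   3  24] [0.54310379 0.03935541 0.018     ]
dark [289.5978836  258.26984127] [285 239  10  37 189] [0.49273868 0.03491125 0.025     ] ((289.3475341796875, 256.8719482421875), (6.184165954589844, 36.55284118652344), 6.34019136428833)
dark [279.76612903 255.05645161] [277 238   7  36 124] [0.50046646 0.05678675 0.025     ] ((279.913818359375, 255.5345001220703), (4.0692291259765625, 35.29433059692383), 4.763641834259033)
plate [[ 0.5608 -0.1426  0.012 ]
 [ 0.7116 -0.2037  0.012 ]
 [ 0.6878 -0.264   0.012 ]
 [ 0.537  -0.2025  0.012 ]] [ 0.6243 -0.2032  0.012 ] 0.16271169954814688 0.06481260575283788
```

View pics/z.png

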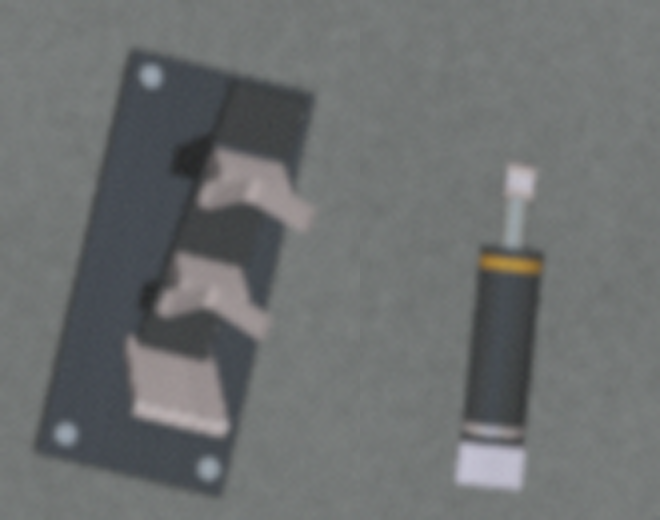

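```bash
python3 - <<'E'
from h import *
im,K,R,t=cam('top')
def pz(X,Y,ox,oy,s=4): return ((X+.5)/s-.5+ox,(Y+.5)/s-.5+oy)
pl=[ray(K,R,t,pz(X,Y,340,145),.012) for X,Y in((132,48),(315,93),(222,497),(35,452))]
pl=np.array(pl);c=pl.mean(0);ax=pl[0]+pl[1]-pl[2]-pl[3]
print(np.round(pl,4),c,np.degrees(np.arctan2(ax[1],ax[0])),[np.linalg.norm(pl[i]-pl[i-1]) for i in range(4)])
f=lambda X,Y,z: ray(K,R,t,pz(X-360,Y,250,170),z)
e=f(521,181,.024); b=(f(456,487,.036)+f(523,490,.036)+f(465,445,.036)+f(527,447,.036))/4
print('eye',e,'block',b,'dist',np.linalg.norm((e-b)[:2]),'(158)')
d=(e-b)[:2];print('yaw',np.degrees(np.arctan2(d[1],d[0])),'origin',b[:2]+d*66/158, e[:2]-d*92/158)
a=cv2.resize(im[165:265,365:430],None,fx=6,fy=6,interpolation=2)
im2,*_=cam('scene'); b=cv2.resize(im2[210:310,125:190],None,fx=6,fy=6,interpolation=2)
save('z2.png',np.hstack([a,b]))
E
```

```text
[[ 0.7197 -0.1618  0.012 ]
 [ 0.6916 -0.2667  0.012 ]
 [ 0.4617 -0.2057  0.012 ]
 [ 0.4899 -0.0994  0.012 ]] [ 0.59072786 -0.1834223   0.012     ] -15.02611770460948 [np.float64(0.23817632316972126), np.float64(0.10862351487258003), np.float64(0.23795587573320784), np.float64(0.1099127112042153)]
eye [0.59003596 0.0319468  0.024     ] block [0.43184398 0.05175233 0.036     ] dist 0.15942698114573367 (158)
yaw -7.136260242654868 origin [0.49792417 0.04347913] [0.49792417 0.04347913]
```

View pics/z2.png

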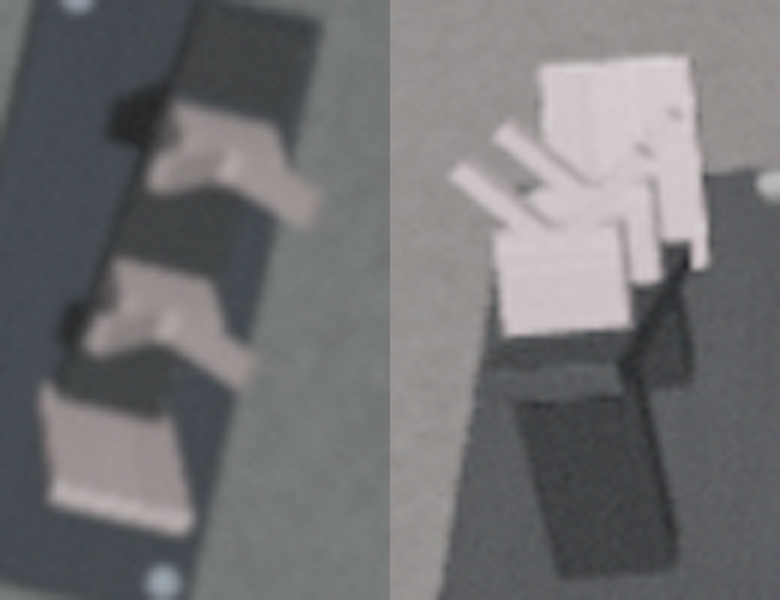

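```bash
python3 - <<'E'
from h import *
_,K,R,t=cam('top'); _,K2,R2,t2=cam('scene')
A=lambda X,Y:((X+.5)/6-.5+365,(Y+.5)/6-.5+165)
B=lambda X,Y:((X-390+.5)/6-.5+125,(Y+.5)/6-.5+210)
c=np.array([.5907,-.1834,0]); a=np.radians(-15.03); ex=np.array([np.cos(a),np.sin(a),0]); ey=np.array([-np.sin(a),np.cos(a),0])
loc=lambda P:np.round([(P-c)@ex,(P-c)@ey,P[2]],4)
P1=K@np.c_[R,t];P2=K2@np.c_[R2,t2]
for n,p,q in(('upper tip',A(314,209),B(463,170)),('lower tip',A(250,371),B(507,133))):
    X=cv2.triangulatePoints(P1,P2,np.array(p),np.array(q)).ravel();X=X[:3]/X[3]
    print(n,loc(X),'reproj',proj(K,R,t,X)-p,'expect z',.135+(.016 if n[0]=='u' else -.016), 'at that z',loc(ray(K,R,t,p,.135+(.016 if n[0]=='u' else -.016))))
for p in(A(52,486),A(192,514)): print('foot face top',loc(ray(K,R,t,p,.0976)))
E
```

```text
upper tip [ 0.0298 -0.0272  0.1492] reproj [0.29082297 0.05818292] expect z 0.15100000000000002 at that z [ 0.0295 -0.0261  0.151 ]
lower tip [-0.0254 -0.0273  0.1167] reproj [-0.10094554 -0.02106104] expect z 0.11900000000000001 at that z [-0.0256 -0.0269  0.119 ]
foot face top [-0.0796  0.0253  0.0976]
foot face top [-0.0775 -0.0246  0.0976]
```

Checks against the given sizes agree:

| Item | Measured | Given |
|---|---|---|
| Plate | 238 x 109 mm | 240 x 110 mm |
| Damper, eye to block | 159 mm | 158 mm |
| Saddle tips and foot face | seat at (0.591, -0.1835, 0.135), yaw -15° | within 2 mm of expected heights |

The damper is at (0.498, 0.0435), yaw -7.1°. I'll move above it now.

Call:
move_arm(moves=[0.25,-0.475,0,0.323,0.085,0.25,-0.475,0,0.323,0.085,0.25,-0.475,0,0.323,0.085,0.25,-0.475,0,0.323,0.085,0.25,-0.475,0,0.323,0.085,0.25,-0.475,0,0.323,0.085,0.25,-0.475,0,0.323,0.085,0.25,-0.475,0,0.323,0.085,0.25,-0.475,0,0.323,0.085,0.25,-0.475,0,0.323,0.085,0.25,-0.475,0,0.323,0.085,0.25,-0.475,0,0.323,0.085])

```text
clock: 1.35
tcp_pos: [0.4798, 0.0782, 0.2396]
orientation: [0.0, 0.062, 0.998, 0.0]
wrist_force: [0.6, 0.3, -0.5]
finger_gap: 0.085
grip_force: 0.0
```

Call:
move_arm(moves=[0.017,-0.032,0,0,0.085,0.017,-0.032,-0.04,0,0.085,0.017,-0.032,-0.08,0,0.085,0.017,-0.032,-0.12,0,0.085,0.017,-0.032,-0.15,0,0.085,0.017,-0.032,-0.17,0,0.085,0.017,-0.032,-0.17,0,0.085,0.017,-0.032,-0.17,0,0.085])

```text
clock: 2.02
tcp_pos: [0.4953, 0.0482, 0.0687]
orientation: [-0.001, 0.062, 0.998, 0.0]
wrist_force: [0.2, 0.4, 0.1]
finger_gap: 0.0847
grip_force: 0.0
```

```bash
python3 - <<'E'
from h import *
im,*_=cam('scene'); save('g.png',cv2.resize(im[120:300,170:350],None,fx=3,fy=3))
print(env.get_state()['tcp_pos'])
E
```

```text
[0.49669153 0.04822713 0.07011307]
```

View pics/g.png

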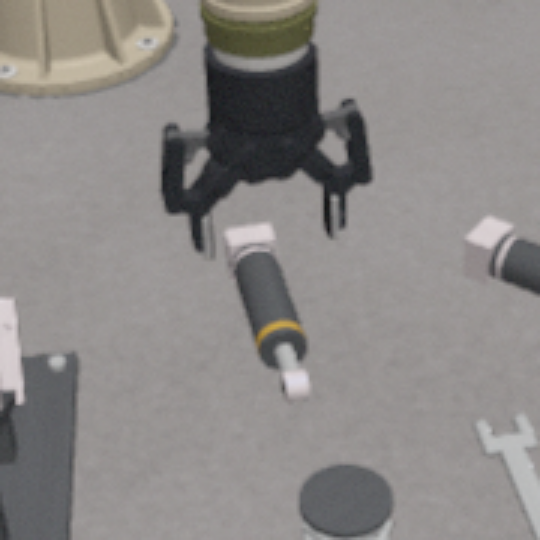

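The gripper stands over the tube with one finger on each side. I'll go down and close at 22 N.

Call:
move_arm(moves=[0.001,-0.0045,-0.03,0,0.085,0.001,-0.0045,-0.05,0,0.085,0.001,-0.0045,-0.059,0,0.085,0.001,-0.0045,-0.059,0,0.085,0.001,-0.0045,-0.059,0,0.06,0.001,-0.0045,-0.059,0,0.045,0.001,-0.0045,-0.059,0,0.04,0.001,-0.0045,-0.059,0,0.036,0.001,-0.0045,-0.059,0,0.03,0.001,-0.0045,-0.059,0,0.03,0.001,-0.0045,-0.059,0,0.03,0.001,-0.0045,-0.059,0,0.03], newtons=22)

```text
clock: 3.07
tcp_pos: [0.4982, 0.0438, 0.0116]
orientation: [0.001, 0.062, 0.998, 0.0]
wrist_force: [-0.2, 0.8, 6.4]
finger_gap: 0.0353
grip_force: 21.7
```

Call:
move_arm(moves=[0,0,0.005,0,0.03,0,0,0.015,0,0.03,0,0,0.03,0,0.03,0,0,0.055,0,0.03,0,0,0.085,0,0.03,0,0,0.115,0,0.03,0,0,0.145,0,0.03,0,0,0.17,0,0.03,0,0,0.185,0,0.03,0,0,0.19,0,0.03,0,0,0.19,0,0.03,0,0,0.19,0,0.03])

```text
clock: 4.07
tcp_pos: [0.4965, 0.0438, 0.1996]
orientation: [-0.001, 0.062, 0.998, 0.0]
wrist_force: [0.1, -0.8, -5.2]
finger_gap: 0.0356
grip_force: 23.2
```

```bash
python3 - <<'E'
from h import *
im,*_=cam('scene'); save('l.png',cv2.resize(im[60:300,120:360],None,fx=2.4,fy=2.4))
s=env.get_state();print(s['tcp_pos'],s['wrist_force'],s['ft_torque'],s['finger_gap'],s['grip_force'])
E
```

```text
[0.49613572 0.04379142 0.19893583] [-0.58715925 -0.16861713 -4.88373982] [-0.02281151  0.01016901  0.02920719] 0.035436549563067195 23.15066635608673
```

View pics/l.png

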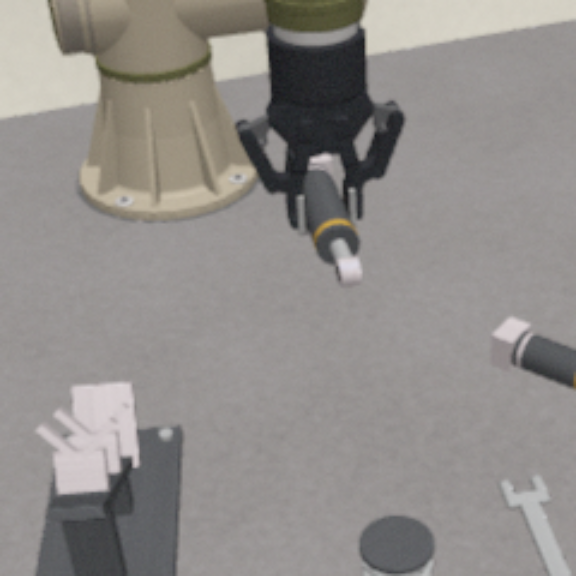

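Held close to level, with nothing touched; about 0.5 kg on the wrist. The tool only yaws, so I'll set the slope first by bearing the rod lightly on the upper saddle's left tip, letting the tube pivot in the pads.

Call:
move_arm(moves=[0.012,-0.012,0,-0.11,0.03,0.024,-0.024,0,-0.22,0.03,0.036,-0.036,0,-0.33,0.03,0.048,-0.048,0,-0.44,0.03,0.06,-0.06,0,-0.55,0.03,0.072,-0.07,0,-0.66,0.03,0.084,-0.082,0,-0.77,0.03,0.096,-0.094,0,-0.88,0.03,0.108,-0.106,0,-0.99,0.03,0.12,-0.118,0,-1.1,0.03,0.132,-0.13,0,-1.21,0.03,0.144,-0.14,0,-1.32,0.03])

```text
clock: 5.12
tcp_pos: [0.6406, -0.0969, 0.1976]
orientation: [-0.002, 0.663, 0.749, -0.001]
wrist_force: [0.6, 0.2, -4.5]
finger_gap: 0.0353
grip_force: 23.0
```

Call:
move_arm(moves=[0.003,-0.004,0,-0.11,0.03,0.003,-0.004,0,-0.22,0.03,0.003,-0.004,0,-0.33,0.03,0.003,-0.004,0,-0.389,0.03,0.003,-0.004,0,-0.389,0.03,0.003,-0.004,0,-0.389,0.03])

```text
clock: 5.62
tcp_pos: [0.6434, -0.1, 0.1983]
orientation: [-0.001, 0.793, 0.609, -0.001]
wrist_force: [-0.3, 0.1, -4.1]
finger_gap: 0.0349
grip_force: 23.1
```

```bash
python3 - <<'E'
from h import *
im,*_=cam('scene'); im2,*_=cam('top')
save('t.png',np.hstack([cv2.resize(im[130:330,110:310],None,fx=2,fy=2),cv2.resize(im2[110:310,240:440],None,fx=2,fy=2)]))
s=env.get_state();print(s['tcp_pos'],s['orientation'],s['wrist_force'],s['ft_torque'],s['finger_gap'],s['grip_force'])
E
```

```text
[ 0.64368386 -0.10011618  0.19910667] [-7.94339229e-04  7.92939710e-01  6.09299278e-01 -6.12782928e-04] [ 0.09540585  0.17765644 -4.21245436] [-0.05191571 -0.02069139 -0.01124674] 0.03519752215956461 23.146907687187195
```

View pics/t.png

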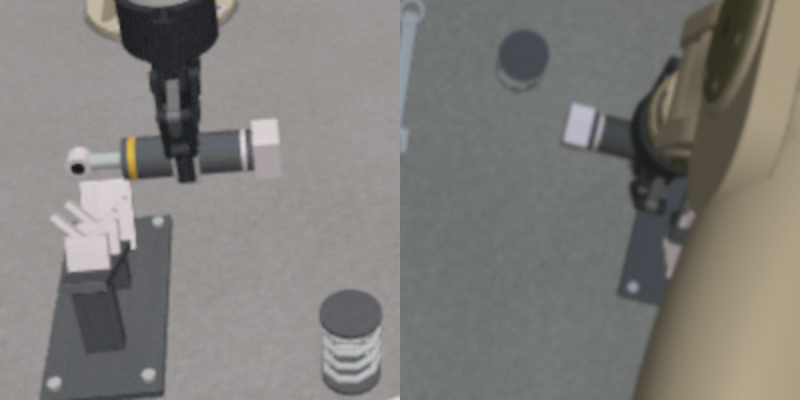

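The damper is level, eye over the upper saddle's left tip, and seen side-on by the scene camera. I'll lower it to tilt it.

Call:
move_arm(moves=[0.001,0,-0.015,0,0.03,0.001,0,-0.03,0,0.03,0.001,0,-0.038,0,0.03,0.001,0,-0.042,0,0.03,0.001,0,-0.045,0,0.03,0.001,0,-0.048,0,0.03,0.001,0,-0.052,0,0.03,0.001,0,-0.056,0,0.03,0.001,0,-0.06,0,0.03,0.001,0,-0.06,0,0.03])

```text
clock: 6.55
tcp_pos: [0.6452, -0.1001, 0.1398]
orientation: [-0.0, 0.793, 0.609, 0.0]
wrist_force: [0.3, 1.1, -2.0]
finger_gap: 0.0352
grip_force: 23.3
```

```bash
python3 - <<'E'
from h import *
im,*_=cam('scene')
save('t2.png',cv2.resize(im[130:330,110:310],None,fx=2.5,fy=2.5))
s=env.get_state();print(s['tcp_pos'],s['wrist_force'],s['ft_torque'],s['finger_gap'],s['grip_force'])
E
```

```text
[ 0.64524482 -0.10009482  0.14014931] [-0.98724774  2.16311761 -2.6113896 ] [ 0.15349803  0.05473194 -0.06023413] 0.035342269608528994 23.321508765220642
```

View pics/t2.png

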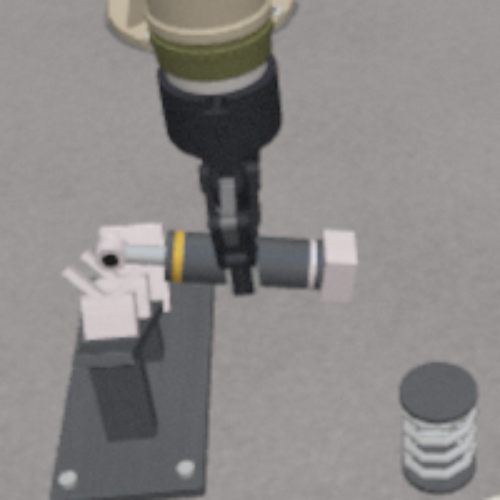

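Rod bears on the saddle tip and the damper has tilted about 12° at only ~2.5 N; continuing.

Call:
move_arm(moves=[0,0,-0.004,0,0.03,0,0,-0.008,0,0.03,0,0,-0.012,0,0.03,0,0,-0.016,0,0.03,0,0,-0.02,0,0.03,0,0,-0.0235,0,0.03,0,0,-0.0235,0,0.03])

```text
clock: 7.18
tcp_pos: [0.6449, -0.1001, 0.1157]
orientation: [-0.001, 0.793, 0.609, -0.0]
wrist_force: [0.3, 0.9, -1.8]
finger_gap: 0.0349
grip_force: 24.0
```

```bash
cat >> h.py <<'E'
def plane_pts(yaw,p0,masks):
    pass
E
python3 - <<'E'
from h import *
im,K,R,t=cam('scene'); s=env.get_state(); T=s['tcp_pos']; print(T,s['wrist_force'],s['ft_torque'],s['grip_force'])
a=np.radians(-105); u=np.array([np.cos(a),np.sin(a),0]); p0=T+[0,0,.0064]; n=np.cross(u,[0,0,1])
o=-R.T@t
def hit(p):
    d=R.T@np.linalg.inv(K)@np.array([p[0],p[1],1.]); X=o+d*((p0-o)@n)/(d@n); return np.array([(X-p0)@u,X[2]-p0[2]])
hsv=cv2.cvtColor(im,cv2.COLOR_RGB2HSV)
y=(hsv[...,0]>15)&(hsv[...,0]<32)&(hsv[...,1]>140)&(hsv[...,2]>110)
m=np.zeros_like(y); m[200:270,130:240]=y[200:270,130:240]
q=np.argwhere(m)[:,::-1]; print('yellow band n',len(q),q.mean(0),hit(q.mean(0)))
g=im.min(2)>165
for pr in (20,25,30,35):
    b=np.radians(pr); print(pr,[np.round(proj(K,R,t,p0+r*(u*np.cos(b)+np.array([0,0,np.sin(b)])))) for r in(-.066,.092)])
l,_,st,c=0,*cv2.connectedComponentsWithStats(g.astype(np.uint8))[1:]
for i in range(1,len(st)):
    if st[i,4]>40 and 130<c[i][0]<270 and 200<c[i][1]<280: print(st[i],c[i],hit(c[i]))
save('t3.png',cv2.resize(im[180:300,120:280],None,fx=4,fy=4))
E
```

```text
[ 0.64501136 -0.09992731  0.11608715] [ 0.11823962  0.16933236 -2.74146938] [0.04442656 0.00995982 0.01380785] 23.939273357391357
yellow band n 58 [185.         237.03448276] [0.03918981 0.02085209]
20 [array([244., 250.]), array([157., 235.])]
25 [array([243., 253.]), array([158., 231.])]
30 [array([241., 255.]), array([160., 228.])]
35 [array([240., 257.]), array([161., 225.])]
[ 135  219   45   47 1200] [158.42833333 241.9175    ] [0.08675649 0.014568  ]
[239 240  13  17 161] [244.92546584 247.86335404] [-0.06480023 -0.01679951]
```

View pics/t3.png

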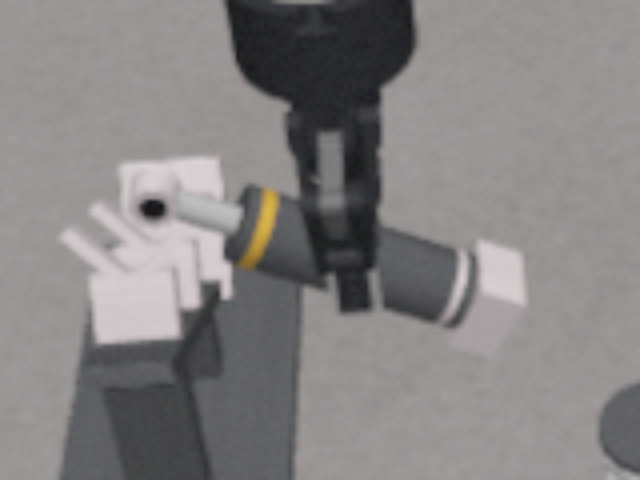

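The damper now slopes clearly: eye hole at about (158,231.6) in the full image and block at about (243,255). A numeric check comes next.

```bash
python3 - <<'E'
from h import *
im,K,R,t=cam('scene'); T=env.get_state()['tcp_pos']; p0=T+[0,0,.0064]
a=np.radians(-105); u=np.array([np.cos(a),np.sin(a),0]); n=np.array([-u[1],u[0],0])
g=im.max(2); m=np.zeros(g.shape,bool); m[226:237,152:164]=g[226:237,152:164]<70
q=np.argwhere(m)[:,::-1].mean(0); print('hole',q,m.sum())
for pr in range(22,38,2):
    b=np.radians(pr); d=u*np.cos(b)+np.array([0,0,np.sin(b)]); e=-u*np.sin(b)+np.array([0,0,np.cos(b)])
    print(pr,np.round([proj(K,R,t,p0+.092*d+.008*n),proj(K,R,t,p0-.077*d-.018*e+.018*n),proj(K,R,t,p0-.055*d-.018*e+.018*n)],1).tolist(),n)
E
```

```text
hole [157.7  231.65] 20
22 [[156.9, 236.2], [246.3, 265.9], [234.9, 263.7]] [ 0.96592583 -0.25881905  0.        ]
24 [[157.4, 234.9], [245.4, 266.9], [234.2, 264.3]] [ 0.96592583 -0.25881905  0.        ]
26 [[157.9, 233.5], [244.6, 267.8], [233.5, 265.0]] [ 0.96592583 -0.25881905  0.        ]
28 [[158.5, 232.2], [243.7, 268.7], [232.8, 265.6]] [ 0.96592583 -0.25881905  0.        ]
30 [[159.1, 230.9], [242.8, 269.6], [232.0, 266.2]] [ 0.96592583 -0.25881905  0.        ]
32 [[159.8, 229.6], [241.8, 270.4], [231.2, 266.8]] [ 0.96592583 -0.25881905  0.        ]
34 [[160.6, 228.3], [240.8, 271.3], [230.4, 267.4]] [ 0.96592583 -0.25881905  0.        ]
36 [[161.4, 227.0], [239.7, 272.1], [229.6, 267.9]] [ 0.96592583 -0.25881905  0.        ]
```

Slope is about 29° from both the eye and the block. I'll raise it clear, turn to the rest's heading, and go over the seat.

Call:
move_arm(moves=[0,0,0.01,0,0.03,0,0,0.035,0,0.03,0,0,0.07,0,0.03,0,0,0.1,0,0.03,-0.005,-0.007,0.105,0.11,0.03,-0.01,-0.014,0.105,0.22,0.03,-0.015,-0.021,0.105,0.33,0.03,-0.02,-0.028,0.105,0.44,0.03,-0.025,-0.035,0.105,0.55,0.03,-0.03,-0.042,0.105,0.66,0.03,-0.035,-0.049,0.105,0.77,0.03,-0.04,-0.056,0.105,0.88,0.03])

```text
clock: 8.28
tcp_pos: [0.6049, -0.1566, 0.2226]
orientation: [0.0, 0.456, 0.89, 0.0]
wrist_force: [0.1, 0.9, -4.6]
finger_gap: 0.0351
grip_force: 23.8
```

Call:
move_arm(moves=[-0.005,-0.009,0,0.11,0.03,-0.01,-0.018,0,0.22,0.03,-0.015,-0.027,0,0.33,0.03,-0.015,-0.027,0,0.44,0.03,-0.015,-0.027,0,0.55,0.03,-0.015,-0.027,0,0.64,0.03,-0.015,-0.027,0,0.691,0.03,-0.015,-0.027,0,0.691,0.03,-0.015,-0.027,0,0.691,0.03])

```text
clock: 9.03
tcp_pos: [0.5902, -0.1833, 0.2224]
orientation: [0.0, 0.131, 0.991, -0.0]
wrist_force: [0.4, 0.4, -4.3]
finger_gap: 0.0349
grip_force: 23.7
```

```bash
python3 - <<'E'
from h import *
im,K,R,t=cam('scene'); s=env.get_state(); T=s['tcp_pos']; q=s['orientation']; print(T,q,s['wrist_force'],s['ft_torque'],s['grip_force'])
y=np.degrees(2*np.arctan2(q[2],q[1]))-180; print('toolx yaw',np.degrees(2*np.arctan2(q[2],q[1])))
p0=T+[0,0,.007]; a=np.radians(-15); u=np.array([np.cos(a),np.sin(a),0])
for pr in(20,25,30,35):
    b=np.radians(pr); print(pr,np.round(proj(K,R,t,p0+.002*u+.092*(u*np.cos(b)+np.array([0,0,np.sin(b)]))),1))
save('p.png',cv2.resize(im[100:300,90:290],None,fx=3,fy=3))
E
```

```text
[ 0.59024738 -0.18327872  0.22226806] [1.85741516e-04 1.31303437e-01 9.91342208e-01 2.22005401e-05] [-0.31440618 -0.37501718 -4.11672686] [ 0.01519377 -0.02376916  0.01092735] 23.729660511016846
toolx yaw 164.91016086786928
20 [136.2 206.4]
25 [135.5 201.3]
30 [134.9 196.1]
35 [134.3 190.8]
```

View pics/p.png

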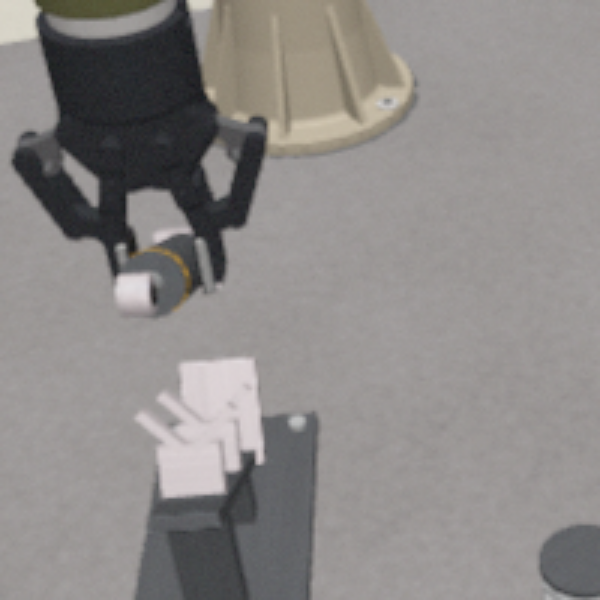

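The damper is lined up over the rest, with the eye at (135,197.7), which gives about 28.5°. Lowering, slowly at the end.

Call:
move_arm(moves=[0,0,-0.015,0,0.03,0,0,-0.035,0,0.03,0,0,-0.055,0,0.03,0,0,-0.07,0,0.03,0,0,-0.078,0,0.03,0,0,-0.082,0,0.03,0,0,-0.084,0,0.03,0,0,-0.086,0,0.03,0,0,-0.088,0,0.03,0,0,-0.088,0,0.03])

```text
clock: 9.92
tcp_pos: [0.5906, -0.1835, 0.1344]
orientation: [0.001, 0.131, 0.991, -0.0]
wrist_force: [0.4, -0.8, -5.5]
finger_gap: 0.0351
grip_force: 23.7
```

Call:
move_arm(moves=[0,0,-0.001,0,0.03,0,0,-0.002,0,0.03,0,0,-0.003,0,0.03,0,0,-0.004,0,0.03,0,0,-0.004,0,0.03])

```text
clock: 10.33
tcp_pos: [0.5906, -0.1844, 0.1316]
orientation: [0.001, 0.131, 0.991, -0.001]
wrist_force: [-4.4, -2.9, 3.7]
finger_gap: 0.0349
grip_force: 24.9
```

Contact has started at about 8 N, with a sideways push from the +y flank of the V. I'll ease toward -y while lowering.

Call:
move_arm(moves=[-0.0003,-0.001,0,0,0.03,-0.0004,-0.0015,0,0,0.03,-0.0004,-0.0015,-0.001,0,0.03,-0.0004,-0.0015,-0.001,0,0.03])

```text
clock: 10.67
tcp_pos: [0.5902, -0.1852, 0.1305]
orientation: [0.001, 0.131, 0.991, -0.0]
wrist_force: [-4.7, -1.3, 8.9]
finger_gap: 0.0351
grip_force: 25.2
```

```bash
cat > m.py <<'E'
from h import *
im,K,R,t=cam('scene'); s=env.get_state(); T=s['tcp_pos']; print(s['clock'],T,s['wrist_force'],s['ft_torque'],s['grip_force'],s['finger_gap'])
a=np.radians(-15.03); u=np.array([np.cos(a),np.sin(a),0]); b=np.radians(30); S=np.array([.5915,-.1836,.135]); d=u*np.cos(b)+np.array([0,0,.5])
for x in(.01,0,-.01): print('expect eye',x,np.round(proj(K,R,t,S+(x+.092)*d),1), 'band', np.round(proj(K,R,t,S+(x+.045)*d),1))
for pr in(25,35):
    c=np.radians(pr); print('pitch',pr,np.round(proj(K,R,t,S+.092*(u*np.cos(c)+np.array([0,0,np.sin(c)]))),1))
x,y=np.round(proj(K,R,t,S+.092*d)).astype(int)
hsv=cv2.cvtColor(im,cv2.COLOR_RGB2HSV)
m=(hsv[...,0]>14)&(hsv[...,0]<32)&(hsv[...,1]>110)&(hsv[...,2]>90)
mm=np.zeros_like(m); mm[y-45:y+30,x-15:x+45]=m[y-45:y+30,x-15:x+45]; q=np.argwhere(mm)[:,::-1]; print('band',len(q),q.mean(0) if len(q) else 0,q.min(0),q.max(0))
sub=im[y-14:y+16:2,x-16:x+22:2].mean(2).astype(int); print(x,y); print(sub)
E
python3 m.py
```

```text
10.7167 [ 0.5902862  -0.18527649  0.13053709] [-4.11598911 -1.35774492  9.76924552] [-0.15555684  0.60821226 -0.01432543] 25.18851399421692 0.035395030236517785
expect eye 0.01 [145.2 243.6] band [150.3 238. ]
expect eye 0 [146.3 242.3] band [151.4 236.9]
expect eye -0.01 [147.4 241.1] band [152.4 235.8]
pitch 25 [146.9 247.1]
pitch 35 [145.8 237.5]
band 23 [155.69565217 229.04347826] [144 226] [160 234]
146 242
[[154 155 148  38  94 139  52 110  99 101  97  91  96 119  81  70  56 124
  123]
 [153 154 154  71  65 138  96  98  96 100  99  98  96  94 113  66  60 112
  136]
 [156 157 158 113  42 106  97  98  99 101  99  98  99  97  90  91  60  97
  142]
 [156 157 156 135  40  96  96 106 127 157 149 104  95  96  91  85  52  68
  171]
 [153 156 156 159 131 195 205 205 205 195 143 128  98  95  98  89  58 185
  207]
 [156 156 157 200 203 220 220 223 219 199  95 110  99  96  93  81 162 208
  203]
 [152 153 160 192 210 221 224 221 220 202  44  96  95  97  91 145 208 209
  199]
 [151 150 153 152 185 213 217 214 216 201  30  96 100  96 126 208 208 212
  213]
 [152 154 152 154 162 196 199 198 195 190  74  96  94 113 197 208 211 209
  211]
 [153 152 152 153 151 165 170 170 167 170 127 104 151 203 207 201 196 196
  211]
 [155 155 151 155 149 145 148 159 170 181 186 200 204 207 208 210 200 181
  209]
 [156 156 156 157 151 154 186 209 210 210 210 212 210 208 213 214 210 177
  209]
 [152 150 152 155 155 155 183 209 210 210 210 208 210 208 210 208 209 164
  209]
 [152 151 150 150 152 152 169 208 208 210 211 211 212 211 211 210 211 165
  210]
 [153 154 151 150 153 154 143 206 207 206 206 206 207 207 206 207 207 167
  195]]
```

Contact is about 14 N, and the side force is falling. One more small ease.

Call:
move_arm(moves=[-0.0003,-0.001,0,0,0.03,-0.0003,-0.001,-0.0005,0,0.03,-0.0003,-0.001,-0.001,0,0.03,-0.0003,-0.001,-0.001,0,0.03])

```text
clock: 11.05
tcp_pos: [0.5903, -0.1853, 0.1305]
orientation: [0.002, 0.13, 0.991, 0.0]
wrist_force: [-5.5, 3.6, 13.8]
finger_gap: 0.0349
grip_force: 25.6
```

```bash
python3 m.py | head -1; python3 - <<'E'
from h import *
print(env.get_state()['tau'],env.get_state()['ft_torque'])
E
```

```text
11.1 [ 0.59025945 -0.18533745  0.13047977] [-4.3223103   2.71034186 13.27252222] [ 0.50825649  0.77873005 -0.04370963] 25.63645899295807 0.03540548198761347
[-5.79312388e-01 -4.56234312e+01  2.59432769e+01 -2.14659199e+00
 -1.53118218e-01 -2.56572431e-02] [ 0.50825649  0.77873005 -0.04370963]
```

The damper is seated: it no longer yields in y or z, with about 18 N on both flanks. I'll relax the side push at 20 N grip, then open and rise straight up.

Call:
move_arm(moves=[0.0001,0.0005,0.0004,0,0.03,0.0001,0.0005,0.0004,0,0.03,0.0001,0.0005,0.0004,0,0.03,0.0001,0.0005,0.0004,0,0.03], newtons=20)

```text
clock: 11.43
tcp_pos: [0.5903, -0.1853, 0.1305]
orientation: [0.001, 0.13, 0.991, -0.0]
wrist_force: [-4.9, 0.7, 11.4]
finger_gap: 0.0353
grip_force: 25.4
```

Call:
move_arm(moves=[0,0,0,0,0.037,0,0,0,0,0.039,0,0,0,0,0.042,0,0,0,0,0.046,0,0,0,0,0.055,0,0,0,0,0.065,0,0,0,0,0.07,0,0,0,0,0.07,0,0,0,0,0.07])

```text
clock: 12.18
tcp_pos: [0.5896, -0.1853, 0.1281]
orientation: [-0.0, 0.131, 0.991, 0.0]
wrist_force: [-0.1, -0.4, 0.2]
finger_gap: 0.0701
grip_force: 0.0
```

```bash
python3 m.py
```

```text
12.2333 [ 0.58960097 -0.18527613  0.12818179] [0.16974298 0.60489809 1.0187923 ] [-0.01912917  0.02135256 -0.04022398] 0.0 0.06996703819830079
expect eye 0.01 [145.2 243.6] band [150.3 238. ]
expect eye 0 [146.3 242.3] band [151.4 236.9]
expect eye -0.01 [147.4 241.1] band [152.4 235.8]
pitch 25 [146.9 247.1]
pitch 35 [145.8 237.5]
band 22 [156.63636364 229.59090909] [148 226] [160 235]
146 242
[[143  39  24 126 154 154 150 136  98 100  99  93  89 123  80  70  68  65
   57]
 [140  73  28 111 153 151 102 101  98 101  98  95  96  95 105  66  59  57
   46]
 [135 117  26  93 155 121  98 100 100  99  98  96  96  96  96  91  54  51
  118]
 [114 127  30  97 147  97 101 106 132 165 154 106  97  99  90  81  54  74
  171]
 [130 142  42 128 152 207 206 207 208 191 140 126 101  96  96  90  57 184
  207]
 [152 138  99 194 203 219 220 222 218 197  94 108  97  98  96  78 160 209
  209]
 [153 155 158 192 211 221 226 221 220 198  52  96 100  99  94 155 209 209
  200]
 [153 151 153 154 185 213 215 214 216 202  30  95  97  98 128 207 209 212
  214]
 [153 153 153 153 157 195 197 195 196 191  68  97  95 124 195 208 210 210
  210]
 [154 151 151 154 145 165 166 168 166 169 127 106 161 203 208 200 195 198
  211]
 [156 153 154 155 150 144 149 166 174 180 185 199 204 208 208 211 200 182
  208]
 [156 156 156 156 154 154 185 210 210 210 209 212 211 210 213 214 210 176
  208]
 [152 154 154 155 155 156 181 210 208 210 208 208 209 208 209 209 209 165
  209]
 [151 151 151 152 152 152 169 210 208 210 209 211 210 211 210 209 211 164
  210]
 [153 152 149 153 154 153 145 206 206 206 206 208 206 207 207 207 208 169
  195]]
```

The eye did not move on release, so the saddles carry it. I'll withdraw straight up.

Call:
move_arm(moves=[0,0,0.004,0,0.07,0,0,0.012,0,0.07,0,0,0.03,0,0.07,0,0,0.055,0,0.07,0,0,0.085,0,0.07,0,0,0.115,0,0.07,0,0,0.14,0,0.07,0,0.03,0.15,0,0.07,0,0.07,0.15,0,0.07,0,0.11,0.15,0,0.07,0,0.15,0.15,0,0.07,0,0.18,0.15,0,0.07])

```text
clock: 13.23
tcp_pos: [0.5893, -0.0026, 0.2796]
orientation: [0.001, 0.13, 0.992, 0.0]
wrist_force: [0.7, -0.4, -0.3]
finger_gap: 0.0702
grip_force: 0.0
```

Call:
move_arm(moves=[-0.03,0.04,0,0,0.07,-0.07,0.08,0,0,0.07,-0.1,0.11,0,0,0.07,-0.13,0.14,0,0,0.07,-0.15,0.16,0,0,0.07,-0.16,0.18,0,0,0.07,-0.16,0.2,0,0,0.07,-0.16,0.2,0,0,0.07,-0.16,0.2,0,0,0.07])

```text
clock: 13.98
tcp_pos: [0.4295, 0.1956, 0.2792]
orientation: [0.001, 0.129, 0.992, 0.0]
wrist_force: [-0.8, 0.3, -0.8]
finger_gap: 0.0703
grip_force: 0.0
```

```bash
python3 - <<'E'
from h import *
im,K,R,t=cam('top'); im2,K2,R2,t2=cam('scene'); print(env.get_state()['tcp_pos'],env.get_state()['wrist_force'])
a=np.radians(-15.03); ex=np.array([np.cos(a),np.sin(a),0]); ey=np.array([-ex[1],ex[0],0]); S=np.array([.5915,-.1836,.135]); d=ex*np.cos(np.pi/6)+np.array([0,0,.5]); e=-ex*.5+np.array([0,0,np.cos(np.pi/6)])
for nm,i,(k,r,tt) in(('top',im,(K,R,t)),('scene',im2,(K2,R2,t2))):
    c=proj(k,r,tt,S+.045*d+.018*e); x,y=c.astype(int)
    h=cv2.cvtColor(i,cv2.COLOR_RGB2HSV); m=(h[...,0]>14)&(h[...,0]<32)&(h[...,1]>100)&(h[...,2]>90); mm=np.zeros_like(m); mm[y-20:y+20,x-25:x+25]=m[y-20:y+20,x-25:x+25]; q=np.argwhere(mm)[:,::-1]
    print(nm,'band expect',c,'got',len(q),q.mean(0))
    print('eye exp',proj(k,r,tt,S+.092*d),'block exp',proj(k,r,tt,S-.066*d+.018*e))
    g=cv2.cvtColor(i,cv2.COLOR_RGB2GRAY)
    if nm=='top':
        for P,w in((S+.092*d,12),(S-.066*d+.018*e,14)):
            x,y=np.round(proj(k,r,tt,P)).astype(int); print(x,y); print(g[y-w:y+w+1:2,x-w:x+w+1:2])
E
```

```text
[0.42996017 0.19432856 0.27868993] [-0.02096419  0.32871978 -0.38707517]
top band expect [407.62824231 194.93097818] got 70 [406.51428571 192.54285714]
eye exp [414.71431505 169.56023482] block exp [388.95700947 242.18633089]
415 170
[[121 122 126 124 122 121 121 120 121 121 123 124 125]
 [124 123 126 121 123 121 124 122 122 123 123 124 124]
 [121 123 126 125 122 122 134 129 124 124 127 123 122]
 [ 97 107 116 121 114 121 169 160 146 134 125 122 119]
 [ 69  71  82  89  72 122 189 191 187 167 124 120 121]
 [ 69  67  67  66  53 139 189 194 192 176 128 122 119]
 [ 69  72  68  66  73 149 177 183 189 167 127 122 122]
 [ 68  70  69  74 101 136 151 164 174 144 123 121 121]
 [ 71  68  68  80 115 130 132 127 137 125 122 122 124]
 [ 70  72  70  94 131 146 134 116 121 120 119 121 122]
 [ 69  71  71 111 140 146 123 115 119 120 119 121 123]
 [ 70  70  85 127 144 141 106 117 123 121 120 121 123]
 [ 64  66 100 136 146 127 100 120 124 120 122 122 120]]
389 242
[[ 65  70  72 100 107  86  67  65  68  70  68  66  61  68 128]
 [ 84  74  77  95  87 115 110  85  70  69  67  62  58  63  91]
 [134 121 100  9
[... 258 characters left out ...]
177 176 174 174 174 176 173 150  95 118]
 [150 152 138 164 181 176 176 172 174 174 176 169 122  92 121]
 [156 154 154 166 173 175 174 173 172 175 174 162  97  98 123]
 [179 170 167 158 159 159 161 164 166 173 173 139  83 110 123]
 [160 173 179 179 179 169 165 156 154 157 151 102  84 112 123]
 [ 91 105 126 149 160 176 176 174 174 171 164 108  92 119 123]
 [ 77  77  76  77  90 106 121 143 154 171 167 103  96 121 122]
 [ 76  76  75  76  76  75  74  78  86 103 104  81 109 122 125]
 [ 74  75  76  75  77  75  75  76  74  74  75  80 112 121 121]]
scene band expect [150.27567598 226.65043889] got 31 [155.80645161 229.38709677]
eye exp [146.30427098 242.34251972] block exp [160.371896   217.05569888]
```

```bash
python3 -c "
from workcell import env
print(env.hand_in())"
```

```text
the job is handed in; nothing more can be done
None
```

I laid the damper along the bleed rest, eye uppermost and square end down by the foot plate, and handed the job in at about 14 s. Grip read 26 N or less, contact with the rest peaked near 18 N, and the eye did not move when I let go; I set the slope beforehand by bearing the rod lightly (about 2.5 N) on the upper saddle's tip.

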